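# Clear a sprung-lid parts box and hold its lid at the marked opening

## Robot

A 7-joint arm with a two-finger parallel gripper is mounted at the origin on the work surface. World frame = base frame: x ahead of the robot, y to its left, z up, the work surface at z = 0. Lengths are in m, angles in rad, forces in N, time in s.
With the tool pointing down it reaches from about 0.425 to 0.875 m from the base axis. Payload 8.4 kg.
Tool frame: the origin (TCP) lies where the fingers leave the gripper's body, on its centre line; the fingertips stand 70 mm ahead of it and the grasp point (between the pads) lies 51 mm ahead of it (env.grasp_offset is the z of the grasp point in the tool frame, in m); z points along the fingers, y is the line along which they close (so a half turn about z gives the same grasp; the last joint's range is limited). The gripper opens to 87 mm and grips with 3 to 60 N. Pads are 19 mm wide; open, the fingers measure 117 mm over their backs; the gripper's body (75 mm by 190 mm) begins 51 mm behind the grasp point.
Start: joints at [1.112, 0.333, 0.04, 1.465, -0.013, 1.343, -0.059], TCP at [0.229, -0.608, 0.292] pointing down, gripper open.
Joint ranges: [-2.58, 2.58], [-0.38, 2.09], [-1.3, 1.39], [0.25, 2.4], [-1.5, 4.64], [0.08, 2.09], [-2.65, 2.65]. Speed limits (rad/s): [2.22, 2.22, 2.79, 2.79, 3.14, 3.14, 3.14].

## Interface

Orientations are given as a unit quaternion [w, x, y, z].
In Python, from bench import env, optics, nets gives the robot as it stands.
- The arm moves only by the tool arm_command, never from a script. Its argument "series" is a list of rows, each an object with "gripper": the gripper command: -1 is fully open, 1 is shut, values between are in proportion; "translation": the shift along the tool's x, y, z as a fraction of full scale, a list of three; "twist": the turn, a rotation vector about the tool's x, y, z as a fraction of full scale, a list of three. In form: [{"gripper": gripper, "translation": [dx, dy, dz], "twist": [ax, ay, az]}, ...]. A call has 1 to 8 rows; each row shifts and turns the commanded pose from where the row before left it, along the tool's axes as they then stand; what a row does not reach is not made up. Full scale, the value 1, is 0.02 m for a shift and 8 degrees for a turn. A row lasts 1/8 s, in which the tool goes at most 62.5 mm and 10.7 degrees, less where a joint would pass 70% of its speed; a pose out of reach is approached as far as the arm can. A call with a number of a shift or a turn outside -1 to 1 is refused whole. A call with a gripper value outside its range is refused whole. The fingers move at their own pace and stop on an object; "squeeze" is the grip in N (left out, the last holds). Time passes only in rows, so rows that do not move let the fingers close. It gives the time, the measured TCP pose, the force, the opening and the grip force at its end, in the units of the state.
- env.observe(): the state, without advancing time (a new reading comes with each control period).
- optics.grab_frame(name): name is "scene" or "side" or "wrist"; returns (picture, depth): 480x640x3 uint8, red, green, blue; 480x640 float32, m along the optical axis (not along the pixel's ray), 0 where there is no reading.
- optics.calibration(name): a dict with "fovy" (degrees; the focal length in pixels is half the picture's height over the tangent of half this angle, whatever the lens; pixels are square), "cx", "cy" (the principal point, pixels), "R" (3x3) and "t" (3): a world point X has camera coordinates R X + t. Camera axes: x right, y down, z forward; pixel columns grow to the right and rows downward; lengths in m; the calibration is good to about 2 mm. A picture is of the moment at which its call begins: read the wrist's pose just before it. calibration takes no time and is no camera call; for the wrist camera it gives the pose at the moment of the call.
- env.sign_off(): hands the job in; it is judged then, once.
Trained networks look in the newest picture that a camera, given by its name, has taken for a name from the list of things; names that differ only in an ending like _2 or _b are one class to them, and where a whole thing is asked for, a point or a joint stands for the part that bears it (a point fixed in the world has none). Each returns a list of dicts, best first, with "score" (0 to 1); they miss things now and then, are a little off and sometimes report something else, mostly with a low value. They report only what shows in the picture. A call takes as long as a camera call. They do not tell look-alikes from the thing itself.
- nets.masks_of(camera, name): "pixels" (480x640 bool, what is visible of it) and "rect" ([left, top, right, bottom] in pixels, round what is visible of it).
The state is a dict: "time_s": time; "q": joint angles; "dq": joint speeds; "effort": joint torques, N m; "position": TCP position; "orientation": TCP orientation; "ft_force": force on the tool from outside, world axes, zero at the start; "moment": the same for the moment, N m; "width": opening from 0.0 (shut) to 1.0 (fully open); "grasp_force": force on a finger pad.
Only numpy, scipy, OpenCV 4.12 (cv2) and the standard library are available. Lean on these libraries where they do the work, as an engineer would, in place of code of your own. Each camera call takes 0.05 s, during which the arm holds its last target. There are 200 camera calls.

## Task

A brass spacer has been left on the sprung lid of the parts box: with the lid still shut, move it into the empty blue bin, standing upright, and let go of it. Then take the blue bar handle, lift the lid until its yellow pointer lines up with the red marker arm beside the box, and finish while still holding the lid steady there, because its spring would snap it shut. Leave the red marker as it is set and the other things on the bench where they are.

Things in the scene. Friction and masses are not known exactly. Their poses are not given: they have to be found in the camera images.
- lid (a joint): Opening angle of the sprung lid (rad): 0 shut, grows as it opens upward, stop at 1.3. A spring (0.5 N m/rad, 0.7 N m when shut) plus the lid's weight pulls it shut: about 5 to 10 N at the handle. It does not stay open by itself.
- mark (a joint): Angle to which the red marker arm is set (rad), measured like the lid's angle about the same hinge line; 0.42 to 0.78. The pointer meets the arm when the lid's angle equals this value. The marker is held by friction only and can be pushed out of its setting.
- lid_handle (a point): Centre of the blue round bar handle: 12 mm diameter, 76 mm clear between its two posts, parallel to the hinge, its axis 36 mm above the lid's top face. It moves with the lid at 195 mm along the lid from the hinge. Axes: those of the lid, y along the bar and hinge, -x from the hinge towards the handle when shut, z up from the lid.
- lid_hinge (a point): Point on the hinge line half-way along the lid's rear edge, 70 mm above the bench (the lid's top face is 8 mm higher). y lies along the hinge line; the lid opens by turning about +y (right-hand rule). The lid is 226 by 176 mm, mostly clear with a white rim, on a white box 220 x 170 x 70 mm fixed to the bench.
- lid_pointer (a point): Outer end of the yellow pointer on the lid's side edge, 195 mm along the lid from the hinge, 115 mm to the -y side of its middle.
- mark_tip (a point): Point on the red marker arm, 195 mm from the hinge line, where the pointer's end comes when lid and marker agree. The arm is a red blade 14 mm wide running out from the hinge line to a red clip (22 x 20 x 20 mm) on a dark quadrant frame of 210 mm radius, whose bars stand about 122 mm to the -y side of the lid's middle and reach up to 250 mm above the bench: pass over or around it.
- spacer_center (a point): Centre of the brass spacer, a tube of 44 mm outside diameter, 24 mm bore and 55 mm height, about 0.25 to 0.5 kg, standing on the lid between handle and hinge; z is its axis.
- spacer: The same brass spacer; origin at the centre of its underside.
- bin: Open blue bin, 160 (x) x 150 (y) x 45 mm high, walls and floor 4 mm thick, fixed to the bench; origin at the centre of its underside. It may stand left or right of the box, changing places with the assortment tray.
- assortment: White compartment tray, 170 x 150 x 40 mm, with fasteners, fixed to the bench; a bystander.
- driver: Screwdriver lying on the bench, bystander.
- spanner: Spanner lying on the bench, bystander.
- jar: Jar, 60 mm diameter, 90 mm high, bystander.
- washer: Black rubber ring, 60 mm diameter, 12 mm high, bystander.
- hexbolt: Steel bolt standing on its 36 mm head, 75 mm high, bystander.
Things that resemble listed ones, but are neither listed nor needed, are in the scene too. What is shaped like the spacer but green is not meant.

How it is judged:
By the outcome, as a careful person would: the job done as asked, in the order asked, and still so for the second after the job is handed in, while the arm keeps its last pose, push and grip.
It also fails if it takes over 66 s, if anything falls off the work surface, if the arm or the gripper's body presses on something with over 40 N, if the wrist force passes 120 N, or if a joint passes its speed limit or range.

## Working session

There is one attempt and no reset: what is moved stays moved. The work goes in short steps, Python scripts to look and compute and a tool call to move; the robot and the scene stay as the last step left them, time stands still between calls to the robot, and variables do not carry over. Pictures are saved under pics/ and viewed, at most 10 in all, crops included, and the job is handed in when it is done.

Besides the shell and the picture viewer there is one more tool, called after ">>>" by a JSON object that holds its "method" and its "body". arm_command: Moves the arm, as the interface text tells. Its arguments: {"type":"object","properties":{"series":{"type":"array","items":{"type":"object","properties":{"gripper":{"type":"number"},"translation":{"type":"array","items":{"type":"number","minimum":-1,"maximum":1}},"twist":{"type":"array","items":{"type":"number","minimum":-1,"maximum":1}}}}},"squeeze":{"type":"number"}},"required":["series"]}

```bash
mkdir -p pics
cat > h.py <<'E'
import numpy as np, cv2
from bench import env, optics, nets
from scipy.spatial.transform import Rotation as Ro
def grab(n):
    c=optics.calibration(n); im,d=optics.grab_frame(n); return im,d,c
def world(d,c):
    f=240/np.tan(np.radians(c["fovy"])/2)
    v,u=np.mgrid[0:480,0:640]
    P=np.stack([(u-c["cx"])/f*d,(v-c["cy"])/f*d,d],-1)
    return (P-np.array(c["t"]))@np.array(c["R"])
def save(im,n): cv2.imwrite("pics/"+n,im[:,:,::-1])
def proj(X,c):
    f=240/np.tan(np.radians(c["fovy"])/2); p=np.array(c["R"])@np.array(X)+np.array(c["t"])
    return p[0]/p[2]*f+c["cx"],p[1]/p[2]*f+c["cy"]
E
python3 - <<'E'
from h import *
np.set_printoptions(precision=3,suppress=True)
for n in["scene","side"]:
    im,d,c=grab(n); save(im,n+"1.png"); W=world(d,c); np.savez(n+".npz",im=im,W=W,d=d)
    print(n,c["fovy"],-np.array(c["R"]).T@np.array(c["t"]))
    for k in["spacer","bin","lid","lid_handle","lid_pointer","mark","assortment"]:
        for r in nets.masks_of(n,k)[:4]:
            m=r["pixels"]&(d>0); p=W[m]
            print(k,round(r["score"],2),np.round(r["rect"]),m.sum(),*(np.percentile(p,[2,50,98],axis=0) if m.sum() else []))
o=env.observe();print(o["time_s"],o["position"],o["orientation"],o["width"])
E
```

```text
scene 50.94238844549773 [ 1.117 -0.816  0.716]
spacer 0.91 [360. 214. 380. 237.] 498 [0.564 0.041 0.076] [0.59  0.05  0.114] [0.605 0.081 0.134]
spacer 0.7 [279. 277. 297. 306.] 571 [ 0.501 -0.187  0.002] [ 0.528 -0.176  0.04 ] [ 0.54  -0.149  0.056]
bin 0.86 [152. 286. 255. 376.] 5565 [ 0.353 -0.443  0.   ] [ 0.437 -0.352  0.009] [ 0.537 -0.269  0.045]
bin 0.73 [304. 348. 396. 398.] 933 [ 0.66  -0.283  0.   ] [ 0.793 -0.276  0.02 ] [ 0.847 -0.259  0.027]
lid 0.96 [320. 217. 414. 283.] 3992 [ 0.513 -0.091  0.073] [ 0.627 -0.     0.077] [0.722 0.14  0.118]
lid_handle 0.87 [318. 219. 416. 285.] 4043 [ 0.511 -0.093  0.073] [ 0.626 -0.001  0.077] [0.723 0.141 0.118]
lid_pointer 0.82 [318. 220. 416. 280.] 4082 [ 0.512 -0.094  0.071] [ 0.627 -0.001  0.077] [0.723 0.141 0.118]
mark 0.64 [420. 207. 434. 215.] 97 [0.734 0.01  0.206] [0.743 0.017 0.217] [0.751 0.031 0.225]
assortment 0.68 [341. 182. 415. 227.] 2080 [0.372 0.225 0.003] [0.461 0.314 0.025] [0.559 0.402 0.041]
side 56.36977372841866 [ 0.462 -0.828  0.714]
spacer 0.86 [312. 190. 333. 217.] 481 [0.561 0.039 0.078] [0.58  0.047 0.11
[... 545 characters left out ...]

lid 0.29 [381. 318. 473. 335.] 623 [ 0.663 -0.285  0.011] [ 0.788 -0.278  0.023] [ 0.84  -0.264  0.028]
lid_handle 0.85 [287. 187. 397. 260.] 4010 [ 0.511 -0.096  0.074] [ 0.615 -0.004  0.078] [0.716 0.134 0.12 ]
lid_pointer 0.63 [286. 186. 395. 258.] 3951 [ 0.512 -0.094  0.074] [ 0.616 -0.003  0.078] [0.715 0.136 0.12 ]
mark 0.68 [358. 163. 404. 191.] 347 [0.684 0.011 0.001] [0.719 0.066 0.172] [0.793 0.356 0.226]
mark 0.48 [212. 329. 326. 431.] 8359 [ 0.355 -0.445  0.003] [ 0.44  -0.352  0.006] [ 0.526 -0.27   0.047]
assortment 0.92 [238. 157. 310. 206.] 2388 [0.372 0.223 0.002] [0.461 0.304 0.023] [0.554 0.402 0.042]
0.8 [ 0.229 -0.608  0.292] [0.    0.984 0.179 0.   ] 1.0021828479722215
```

Run:
```python
import cv2
a=cv2.imread("pics/scene1.png")[160:400,140:460];b=cv2.imread("pics/side1.png")[140:440,200:600]
cv2.imwrite("pics/a.png",cv2.resize(a,(800,600),interpolation=2));cv2.imwrite("pics/b.png",cv2.resize(b,(800,600),interpolation=2))
```

```text
(no output)
```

View pics/a.png

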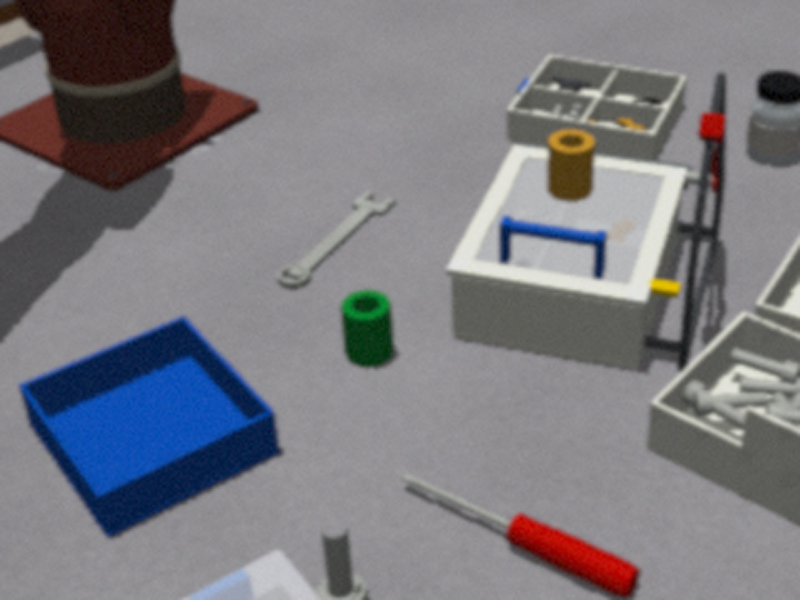

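View pics/b.png

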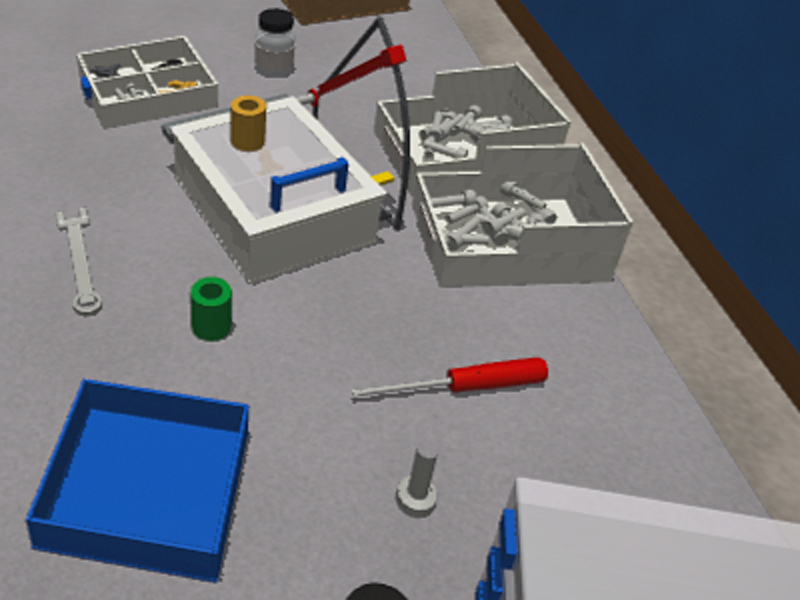

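Scene view: the brass spacer is on the lid at scene px (369,225). Possible confusions: the green tube at (287,291), which is the decoy; the bolt at (275,385); and the rubber ring. The brass one on the lid is the one described. The empty blue bin is at (204,332), left foreground, and the assortment tray is behind the box. The handle, yellow pointer (406,275) and red clip (425,210) are all visible.

```bash
cat > geo.py <<'E'
from h import *
from scipy.optimize import least_squares
np.set_printoptions(precision=4,suppress=True)
def colour(im,W,d):
    hsv=cv2.cvtColor(im,cv2.COLOR_RGB2HSV).astype(int);H,S,V=hsv[...,0],hsv[...,1],hsv[...,2]
    x,y,z=W[...,0],W[...,1],W[...,2]
    ok=(d>0)&(x>.45)&(x<.85)&(y>-.15)&(y<.2)&(z>.06)
    return dict(blue=ok&(H>100)&(H<130)&(S>150)&(z>.08),brass=ok&(H>10)&(H<24)&(S>130)&(z>.085),
      yellow=ok&(H>24)&(H<34)&(S>150)&(V>120),red=ok&((H<6)|(H>174))&(S>170)&(V>80)&(z>.08),
      white=ok&(S<40)&(V>150)&(abs(z-.078)<.006))
def circ(p,r):
    f=lambda q:np.hypot(p[:,0]-q[0],p[:,1]-q[1])-r
    return least_squares(f,p[:,:2].mean(0),loss="soft_l1",f_scale=.002).x
if __name__=="__main__":
  for n in["scene","side"]:
    z=np.load(n+".npz");im,W,d=z["im"],z["W"],z["d"]
    for k,m in colour(im,W,d).items():
        p=W[m]
        if len(p)<5: print(n,k,len(p));continue
        print(n,k,len(p),*np.percentile(p,[2,50,98],axis=0))
        if k=="brass":
            s=p[(p[:,2]>.09)&(p[:,2]<.128)];print("  side fit",circ(s,.022),"top mean",p[p[:,2]>.129].mean(0))
        if k=="blue":
            t=p[p[:,2]>.108];c=t.mean(0);u=np.linalg.svd(t-c)[2][0];s=(t-c)@u
            print("  bar",c,u,np.degrees(np.arctan2(u[1],u[0])),s.min(),s.max(),"mid",c+u*(s.min()+s.max())/2)
        if k=="white": print("  rect",cv2.minAreaRect(p[:,:2].astype(np.float32)))
    m=np.array(W[...,2]);b=(abs(W[...,0]-.44)<.12)&(abs(W[...,1]+.355)<.12)&(d>0)&(W[...,2]>.035)&(W[...,2]<.06)
    print("  bin",cv2.minAreaRect(W[b][:,:2].astype(np.float32)))
E
python3 geo.py
```

```text
scene blue 199 [ 0.5984 -0.0733  0.0865] [ 0.6374 -0.0573  0.1161] [ 0.681  -0.0419  0.1206]
  bar [ 0.639  -0.057   0.1165] [0.9488 0.3156 0.009 ] 18.397873799477892 -0.04383131724749488 0.045234321249168624 mid [ 0.6396 -0.0568  0.1165]
scene brass 396 [0.5668 0.0408 0.0867] [0.5893 0.0493 0.1196] [0.6043 0.0794 0.1339]
  side fit [0.5825 0.0642] top mean [0.5844 0.0607 0.1321]
scene yellow 49 [ 0.722  -0.0286  0.0741] [ 0.7312 -0.0211  0.077 ] [ 0.7419 -0.0141  0.0792]
scene red 81 [0.7331 0.0101 0.2092] [0.7421 0.0172 0.2185] [0.7506 0.0258 0.2264]
scene white 3361 [ 0.5122 -0.0905  0.0745] [0.6235 0.0182 0.0771] [0.7114 0.1429 0.0796]
  rect ((0.6136449575424194, 0.028559401631355286), (0.18509581685066223, 0.2315516173839569), 19.048084259033203)
  bin ((0.4438890218734741, -0.35425931215286255), (0.15178096294403076, 0.1651727557182312), 72.707275390625)
side blue 264 [ 0.5937 -0.0761  0.0849] [ 0.6363 -0.0574  0.1172] [ 0.6797 -0.0395  0.1222]
  bar [ 0.6356 -0.058   0.118 ] [-0.9478 -0.3187 -0.0037] -161.4127936791563 -0.04785261925100867 0.04470797090328308 mid [ 0.6371 -0.0575  0.1181]
side brass 404 [0.5627 0.0388 0.087 ] [0.5808 0.0464 0.1217] [0.6008 0.0787 0.1354]
  side fit [0.5819 0.0628] top mean [0.5825 0.0589 0.1329]
side yellow 34 [ 0.7217 -0.0285  0.0768] [ 0.7328 -0.0212  0.0788] [ 0.7441 -0.0136  0.0802]
side red 216 [0.6875 0.0109 0.0943] [0.7216 0.0523 0.1849] [0.7477 0.1465 0.2269]
side white 3391 [ 0.5102 -0.0921  0.0755] [0.6131 0.0146 0.0782] [0.7094 0.1405 0.0808]
  rect ((0.620158314704895, 0.030912622809410095), (0.20122244954109192, 0.23290030658245087), 19.16449737548828)
  bin ((0.44191333651542664, -0.35553669929504395), (0.152242049574852, 0.1606263816356659), 73.13941955566406)
```

>>> {"method": "arm_command", "body": {"series": [{"gripper": -1,"translation": [0,0,0],"twist": [0,0,0.26]},{"gripper": -1,"translation": [0.98,-0.94,0],"twist": [0,0,0]},{"gripper": -1,"translation": [0.98,-0.94,0],"twist": [0,0,0]},{"gripper": -1,"translation": [0.98,-0.94,0],"twist": [0,0,0]},{"gripper": -1,"translation": [0.98,-0.94,0],"twist": [0,0,0]},{"gripper": -1,"translation": [0.98,-0.94,0],"twist": [0,0,0]},{"gripper": -1,"translation": [0.98,-0.94,0],"twist": [0,0,0]},{"gripper": -1,"translation": [0.98,-0.94,0],"twist": [0,0,0]}]}}

```text
time_s: 1.8
position: [0.3174, -0.4392, 0.2924]
orientation: [0.0, 0.987, 0.16, 0.0]
ft_force: [-0.2, -0.6, 0.2]
width: 1.001
grasp_force: 0.0
```

>>> {"method": "arm_command", "body": {"series": [{"gripper": -1,"translation": [0.98,-0.94,0],"twist": [0,0,0]},{"gripper": -1,"translation": [0.98,-0.94,0],"twist": [0,0,0]},{"gripper": -1,"translation": [0.98,-0.94,0],"twist": [0,0,0]},{"gripper": -1,"translation": [0.98,-0.94,0],"twist": [0,0,0]},{"gripper": -1,"translation": [0.98,-0.94,0],"twist": [0,0,0]},{"gripper": -1,"translation": [0.98,-0.94,0],"twist": [0,0,0]},{"gripper": -1,"translation": [0.98,-0.94,0],"twist": [0,0,0]},{"gripper": -1,"translation": [0.98,-0.94,0],"twist": [0,0,0]}]}}

```text
time_s: 2.8
position: [0.4183, -0.2468, 0.2924]
orientation: [0.0, 0.987, 0.16, 0.0]
ft_force: [-0.0, -0.0, -0.4]
width: 1.006
grasp_force: 0.0
```

>>> {"method": "arm_command", "body": {"series": [{"gripper": -1,"translation": [1,-0.95,0],"twist": [0,0,0]},{"gripper": -1,"translation": [1,-0.95,0],"twist": [0,0,0]},{"gripper": -1,"translation": [1,-0.95,0],"twist": [0,0,0]},{"gripper": -1,"translation": [1,-0.95,0],"twist": [0,0,0]},{"gripper": -1,"translation": [1,-0.95,0],"twist": [0,0,0]},{"gripper": -1,"translation": [1,-0.95,0],"twist": [0,0,0]},{"gripper": -1,"translation": [1,-0.95,0],"twist": [0,0,0]},{"gripper": -1,"translation": [1,-0.95,0],"twist": [0,0,0]}]}}

```text
time_s: 3.8
position: [0.5217, -0.0518, 0.2924]
orientation: [0.0, 0.987, 0.16, 0.0]
ft_force: [0.2, -0.5, 0.5]
width: 1.002
grasp_force: 0.0
```

```bash
cat > look.py <<'E'
import sys
from geo import *
o=env.observe();im,d,c=grab("wrist");W=world(d,c)
save(im,sys.argv[1])
np.savez("wrist.npz",im=im,W=W,d=d)
print(o["time_s"],o["position"],o["orientation"])
for k,m in colour(im,W,d).items():
    p=W[m]
    if len(p)>5: print(k,len(p),*np.percentile(p,[2,50,98],axis=0))
    if len(p)>50 and k=="brass":
        t=p[p[:,2]>.128][:,:2]; 
        if len(t): print(" top",t.mean(0),cv2.minEnclosingCircle(t.astype(np.float32)))
        s=p[(p[:,2]>.09)&(p[:,2]<.128)]; 
        if len(s)>20: print(" side",circ(s,.022))
    if k=="blue" and len(p)>50:
        t=p[p[:,2]>.108];cc=t.mean(0);u=np.linalg.svd(t-cc)[2][0];s=(t-cc)@u
        print(" bar",cc,u,s.min(),s.max(),"mid",cc+u*(s.min()+s.max())/2)
E
python3 look.py w1.png
```

```text
3.8 [ 0.5217 -0.0518  0.2924] [0.     0.9871 0.1602 0.0002]
blue 2602 [ 0.551  -0.1064  0.1039] [ 0.6375 -0.0532  0.1218] [ 0.6783 -0.0347  0.3009]
 bar [ 0.6332 -0.0565  0.1399] [-0.4365 -0.239   0.8674] -0.05157847013971594 0.1857744990698732 mid [ 0.6039 -0.0726  0.1981]
brass 13714 [ 0.5329 -0.1074  0.1014] [ 0.5619 -0.0562  0.32  ] [0.6013 0.0778 0.3265]
 top [ 0.5619 -0.0387] ((0.575238049030304, -0.014887669123709202), 0.09873685240745544)
 side [0.5771 0.0536]
white 47202 [ 0.5101 -0.0812  0.0778] [0.6108 0.0262 0.0795] [0.6794 0.1351 0.0814]
```

View pics/w1.png

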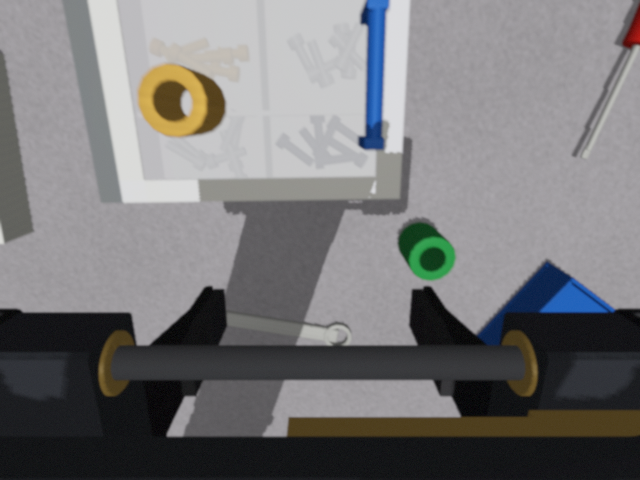

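The wrist view shows the brass tube on the clear lid at (173,100), so the choice is confirmed. The green tube stands on the bench at (430,250), and the handle bar is at (375,75).

```bash
sed -i 's/(z>.06)$/(z>.06)\&(z<.23)/' geo.py
python3 - <<'E'
from geo import *
z=np.load("wrist.npz");C=colour(z["im"],z["W"],z["d"]);p=z["W"][C["brass"]&(z["W"][...,2]<.2)]
t=p[p[:,2]>.128];print(t.mean(0),cv2.minEnclosingCircle(t[:,:2].astype(np.float32)),len(t))
s=p[(p[:,2]<.126)&(p[:,2]>.09)];print(len(s))
p=z["W"][C["blue"]&(z["W"][...,2]<.2)];t=p[p[:,2]>.112];c=t.mean(0);u=np.linalg.svd(t-c)[2][0];print(c,u,np.degrees(np.arctan2(u[1],u[0])))
w=z["W"][C["white"]];print(cv2.minAreaRect(w[:,:2].astype(np.float32)))
E
```

```text
[0.5851 0.0615 0.1347] ((0.5842809081077576, 0.06170801445841789), 0.02184223383665085) 2912
1264
[ 0.6408 -0.0521  0.1214] [-0.9424 -0.3345  0.0023] -160.46014450495773
((0.5942257642745972, 0.02297911047935486), (0.14622090756893158, 0.23208832740783691), 18.798147201538086)
```

>>> {"method": "arm_command", "body": {"series": [{"gripper": -1,"translation": [0.95,-0.88,0.6],"twist": [0,0,0]},{"gripper": -1,"translation": [0.95,-0.88,0.6],"twist": [0,0,0]},{"gripper": -1,"translation": [0.95,-0.88,0.6],"twist": [0,0,0]},{"gripper": -1,"translation": [0.95,-0.88,0.6],"twist": [0,0,0]},{"gripper": -1,"translation": [0.95,-0.88,0.6],"twist": [0,0,0]},{"gripper": -1,"translation": [0,0,1],"twist": [0,0,0]},{"gripper": -1,"translation": [0,0,1],"twist": [0,0,0]},{"gripper": -1,"translation": [0,0,1],"twist": [0,0,0]}]}}

```text
time_s: 4.85
position: [0.5831, 0.0598, 0.1708]
orientation: [0.0, 0.987, 0.16, -0.0]
ft_force: [0.4, 0.1, 0.5]
width: 1.005
grasp_force: 0.0
```

>>> {"method": "arm_command", "body": {"squeeze": 25, "series": [{"gripper": -1,"translation": [0,0,0.35],"twist": [0,0,0]},{"gripper": 0.3,"translation": [0,0,0],"twist": [0,0,0]},{"gripper": 1,"translation": [0,0,0],"twist": [0,0,0]},{"gripper": 1,"translation": [0,0,0],"twist": [0,0,0]},{"gripper": 1,"translation": [0,0,0],"twist": [0,0,0]},{"gripper": 1,"translation": [0,0,0],"twist": [0,0,0]},{"gripper": 1,"translation": [0,0,0],"twist": [0,0,0]}]}}

```text
time_s: 5.72
position: [0.5834, 0.0616, 0.1655]
orientation: [-0.0, 0.987, 0.161, 0.0]
ft_force: [-2.0, 2.4, 3.7]
width: 0.499
grasp_force: 25.0
```

>>> {"method": "arm_command", "body": {"series": [{"gripper": 1,"translation": [0,0,-0.5],"twist": [0,0,0]},{"gripper": 1,"translation": [0,0,-1],"twist": [0,0,0]},{"gripper": 1,"translation": [0,0,-1],"twist": [0,0,0]},{"gripper": 1,"translation": [0,0,-1],"twist": [0,0,0]},{"gripper": 1,"translation": [0,0,-1],"twist": [0,0,0]},{"gripper": 1,"translation": [0,0,-1],"twist": [0,0,0]},{"gripper": 1,"translation": [-0.3,0.4,0],"twist": [0,0,0]},{"gripper": 1,"translation": [-0.7,0.93,0],"twist": [0,0,0]}]}}

```text
time_s: 6.72
position: [0.5725, 0.0295, 0.2749]
orientation: [-0.0, 0.987, 0.162, -0.0]
ft_force: [-0.6, 0.4, -3.1]
width: 0.496
grasp_force: 25.0
```

>>> {"method": "arm_command", "body": {"series": [{"gripper": 1,"translation": [-0.73,0.97,0],"twist": [0,0,0]},{"gripper": 1,"translation": [-0.73,0.97,0],"twist": [0,0,0]},{"gripper": 1,"translation": [-0.73,0.97,0],"twist": [0,0,0]},{"gripper": 1,"translation": [-0.73,0.97,0],"twist": [0,0,0]},{"gripper": 1,"translation": [-0.73,0.97,0],"twist": [0,0,0]},{"gripper": 1,"translation": [-0.73,0.97,0],"twist": [0,0,0]},{"gripper": 1,"translation": [-0.73,0.97,0],"twist": [0,0,0]},{"gripper": 1,"translation": [-0.73,0.97,0],"twist": [0,0,0]}]}}

```text
time_s: 7.72
position: [0.5104, -0.1561, 0.2745]
orientation: [-0.0, 0.987, 0.161, -0.001]
ft_force: [0.3, -0.7, -3.4]
width: 0.498
grasp_force: 25.0
```

>>> {"method": "arm_command", "body": {"series": [{"gripper": 1,"translation": [-0.73,0.97,0],"twist": [0,0,0]},{"gripper": 1,"translation": [-0.73,0.97,0],"twist": [0,0,0]},{"gripper": 1,"translation": [-0.73,0.97,0],"twist": [0,0,0]},{"gripper": 1,"translation": [-0.73,0.97,0],"twist": [0,0,0]},{"gripper": 1,"translation": [-0.73,0.97,0],"twist": [0,0,0]},{"gripper": 1,"translation": [-0.73,0.97,0],"twist": [0,0,0]},{"gripper": 1,"translation": [-0.73,0.97,0],"twist": [0,0,0]},{"gripper": 1,"translation": [-0.73,0.97,0],"twist": [0,0,0]}]}}

```text
time_s: 8.72
position: [0.4488, -0.3401, 0.2745]
orientation: [-0.0, 0.987, 0.161, -0.001]
ft_force: [0.3, -0.3, -3.4]
width: 0.5
grasp_force: 25.0
```

>>> {"method": "arm_command", "body": {"series": [{"gripper": 1,"translation": [-0.5,0.5,0.5],"twist": [0,0,0]},{"gripper": 1,"translation": [0,0,1],"twist": [0,0,0]},{"gripper": 1,"translation": [0,0,1],"twist": [0,0,0]},{"gripper": 1,"translation": [0,0,1],"twist": [0,0,0]},{"gripper": 1,"translation": [0,0,1],"twist": [0,0,0]},{"gripper": 1,"translation": [0,0,1],"twist": [0,0,0]},{"gripper": 1,"translation": [0,0,1],"twist": [0,0,0]},{"gripper": 1,"translation": [0,0,1],"twist": [0,0,0]}]}}

```text
time_s: 9.72
position: [0.4431, -0.3511, 0.1236]
orientation: [-0.001, 0.987, 0.161, -0.0]
ft_force: [0.2, 0.1, -3.3]
width: 0.496
grasp_force: 25.0
```

>>> {"method": "arm_command", "body": {"series": [{"gripper": 1,"translation": [0,0,0.7],"twist": [0,0,0]},{"gripper": 1,"translation": [0,0,0.35],"twist": [0,0,0]},{"gripper": 1,"translation": [0,0,0.2],"twist": [0,0,0]},{"gripper": 1,"translation": [0,0,0],"twist": [0,0,0]}]}}

```text
time_s: 10.22
position: [0.4439, -0.3518, 0.1004]
orientation: [0.0, 0.987, 0.161, 0.0]
ft_force: [0.4, 0.6, -2.9]
width: 0.5
grasp_force: 25.0
```

>>> {"method": "arm_command", "body": {"series": [{"gripper": 1,"translation": [0,0,0.2],"twist": [0,0,0]},{"gripper": 1,"translation": [0,0,0.15],"twist": [0,0,0]},{"gripper": 1,"translation": [0,0,0],"twist": [0,0,0]}]}}

```text
time_s: 10.6
position: [0.4437, -0.3517, 0.0931]
orientation: [-0.0, 0.987, 0.161, -0.0]
ft_force: [0.2, 0.6, -4.2]
width: 0.499
grasp_force: 25.0
```

>>> {"method": "arm_command", "body": {"series": [{"gripper": 1,"translation": [0,0,0.06],"twist": [0,0,0]},{"gripper": 1,"translation": [0,0,0.05],"twist": [0,0,0]},{"gripper": 1,"translation": [0,0,0],"twist": [0,0,0]}]}}

```text
time_s: 10.98
position: [0.4439, -0.3518, 0.0916]
orientation: [0.0, 0.987, 0.161, 0.0]
ft_force: [-3.1, 1.6, 3.8]
width: 0.499
grasp_force: 25.0
```

Contact with the floor. Now release, then rise.

>>> {"method": "arm_command", "body": {"series": [{"gripper": -0.2,"translation": [0,0,0],"twist": [0,0,0]},{"gripper": -0.6,"translation": [0,0,0],"twist": [0,0,0]},{"gripper": -0.8,"translation": [0,0,0],"twist": [0,0,0]},{"gripper": -0.8,"translation": [0,0,-0.5],"twist": [0,0,0]},{"gripper": -0.8,"translation": [0,0,-1],"twist": [0,0,0]},{"gripper": -0.8,"translation": [0,0,-1],"twist": [0,0,0]},{"gripper": -0.8,"translation": [0,0,-1],"twist": [0,0,0]},{"gripper": -0.8,"translation": [0,0,-1],"twist": [0,0,0]}]}}

```text
time_s: 11.98
position: [0.4439, -0.3518, 0.1825]
orientation: [0.0, 0.987, 0.161, 0.0]
ft_force: [-0.4, 0.0, 0.6]
width: 0.896
grasp_force: 0.0
```

>>> {"method": "arm_command", "body": {"series": [{"gripper": -0.8,"translation": [0,0,-1],"twist": [0,0,0]},{"gripper": -0.8,"translation": [0,0,-1],"twist": [0,0,0]},{"gripper": -0.8,"translation": [0,0,-1],"twist": [0,0,0]},{"gripper": -0.8,"translation": [1,-0.65,0],"twist": [0,0,0]},{"gripper": -0.8,"translation": [1,-0.65,0],"twist": [0,0,0]},{"gripper": -0.8,"translation": [1,-0.65,0],"twist": [0,0,0]},{"gripper": -0.8,"translation": [1,-0.65,0],"twist": [0,0,0]},{"gripper": -0.8,"translation": [1,-0.65,0],"twist": [0,0,0]}]}}

```text
time_s: 12.98
position: [0.5185, -0.2577, 0.2418]
orientation: [0.0, 0.987, 0.161, 0.0]
ft_force: [-0.0, -0.6, 0.5]
width: 0.9
grasp_force: 0.0
```

```bash
python3 - <<'E'
from geo import *
for n in["scene","side"]:
    im,d,c=grab(n);W=world(d,c);np.savez(n+".npz",im=im,W=W,d=d);save(im,n+"2.png")
    hsv=cv2.cvtColor(im,cv2.COLOR_RGB2HSV).astype(int)
    m=(d>0)&(abs(W[...,0]-.444)<.09)&(abs(W[...,1]+.353)<.09)&(hsv[...,0]>10)&(hsv[...,0]<24)&(hsv[...,1]>130)
    p=W[m];print(n,len(p),*np.percentile(p,[2,50,98],axis=0))
E
python3 geo.py | grep -v -A1 white; python3 look.py w2.png
```

```text
scene 679 [ 0.4256 -0.3729  0.0105] [ 0.457  -0.3558  0.0509] [ 0.5297 -0.2766  0.5786]
side 824 [ 0.4249 -0.3742  0.0113] [ 0.4441 -0.3645  0.0511] [ 0.5093 -0.2806  0.2812]
scene blue 198 [ 0.5991 -0.0746  0.0859] [ 0.6379 -0.0576  0.116 ] [ 0.6812 -0.0407  0.1209]
  bar [ 0.6389 -0.0571  0.1166] [0.9434 0.3317 0.0015] 19.37071520747054 -0.043996699988651404 0.04504050285263431 mid [ 0.6394 -0.057   0.1166]
scene brass 0
scene yellow 50 [ 0.722  -0.0294  0.0736] [ 0.7317 -0.0218  0.0774] [ 0.7419 -0.0149  0.0801]
scene red 83 [0.7337 0.0111 0.2079] [0.742  0.0165 0.2181] [0.7512 0.0269 0.2258]
scene white 3770 [ 0.5134 -0.0911  0.0743] [0.6155 0.0266 0.077 ] [0.7107 0.1423 0.0798]
  rect ((0.6133122444152832, 0.030036762356758118), (0.186616450548172, 0.23425523936748505), 18.59269142150879)
  bin ((0.4441985487937927, -0.35457855463027954), (0.15079493820667267, 0.16504891216754913), 72.94990539550781)
side blue 224 [ 0.5952 -0.0737  0.0857] [ 0.6492 -0.0527  0.1187] [ 0.68   -0.0391  0.1225]
  bar [ 0.6374 -0.0574  0.1187] [-0.9484 -0.3169  0.0122] -161.52260095697707 -0.04528923
[... 234 characters left out ...]
.1577 0.2261]
side white 1972 [ 0.5528 -0.0702  0.0756] [0.6459 0.0173 0.0782] [0.7146 0.1492 0.0809]
  rect ((0.6166558265686035, 0.03379828482866287), (0.1822989284992218, 0.2377205789089203), 13.125107765197754)
  bin ((0.44203221797943115, -0.35565608739852905), (0.1516370177268982, 0.1601787507534027), 73.30309295654297)
13.075 [ 0.5197 -0.2555  0.2418] [-0.0004  0.9866  0.1631  0.0008]
blue 1431 [ 0.5946 -0.0763  0.0851] [ 0.5996 -0.0737  0.1158] [ 0.6057 -0.0647  0.1231]
 bar [ 0.6    -0.0714  0.1189] [ 0.0579 -0.5723 -0.818 ] -0.007474323140759839 0.0112577293839097 mid [ 0.6001 -0.0725  0.1174]
white 11267 [ 0.5468 -0.1037  0.0777] [ 0.5791 -0.0702  0.0796] [ 0.6174 -0.0347  0.0814]
```

>>> {"method": "arm_command", "body": {"series": [{"gripper": -0.8,"translation": [0.98,-0.86,0],"twist": [0,0,0]},{"gripper": -0.8,"translation": [0.98,-0.86,0],"twist": [0,0,0]},{"gripper": -0.8,"translation": [0.98,-0.86,0],"twist": [0,0,0]},{"gripper": -0.8,"translation": [0.98,-0.86,0],"twist": [0,0,0]},{"gripper": -0.8,"translation": [0.98,-0.86,0],"twist": [0,0,0]},{"gripper": -0.8,"translation": [0.98,-0.86,0],"twist": [0,0,0]},{"gripper": -0.8,"translation": [0,0,0],"twist": [0,0,0]}]}}

```text
time_s: 14.0
position: [0.597, -0.122, 0.2414]
orientation: [-0.0, 0.987, 0.162, 0.0]
ft_force: [0.0, 0.4, 0.8]
width: 0.902
grasp_force: 0.0
```

```bash
python3 look.py w3.png
python3 - <<'E'
import cv2,numpy as np
a=cv2.imread("pics/w3.png");b=cv2.imread("pics/scene2.png")[200:400,140:440];c=cv2.imread("pics/side2.png")[150:440,200:500]
f=lambda x:cv2.resize(x,(400,300),interpolation=2)
cv2.imwrite("pics/m3.png",np.vstack([np.hstack([f(a),f(b)]),np.hstack([f(c),f(a*0)])]))
E
```

```text
14.0 [ 0.597  -0.122   0.2414] [-0.0002  0.9868  0.1621  0.0002]
blue 3524 [ 0.5983 -0.0742  0.0946] [ 0.6439 -0.054   0.1215] [ 0.6814 -0.0377  0.1233]
 bar [ 0.6423 -0.0547  0.1213] [-0.9432 -0.332   0.0116] -0.04182536428779033 0.054896522867916256 mid [ 0.6362 -0.0568  0.1213]
yellow 93 [ 0.7207 -0.0316  0.0773] [ 0.7233 -0.0255  0.0802] [ 0.7259 -0.0192  0.0819]
white 66578 [ 0.5184 -0.0623  0.0779] [0.6265 0.0209 0.0794] [0.7148 0.0936 0.0812]
```

View pics/m3.png

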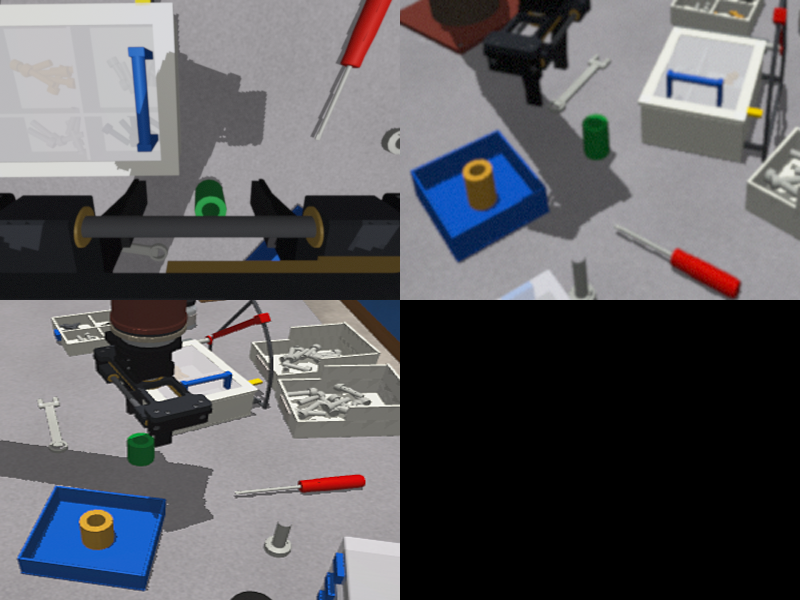

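>>> {"method": "arm_command", "body": {"squeeze": 45, "series": [{"gripper": -0.8,"translation": [1,-0.85,0],"twist": [0,0,0]},{"gripper": -0.8,"translation": [1,-0.85,0],"twist": [0,0,0]},{"gripper": -0.8,"translation": [1,-0.85,0],"twist": [0,0,0]},{"gripper": -0.8,"translation": [0,0,1],"twist": [0,0,0]},{"gripper": -0.8,"translation": [0,0,1],"twist": [0,0,0]},{"gripper": -0.8,"translation": [0,0,1],"twist": [0,0,0]},{"gripper": -0.8,"translation": [0,0,0.8],"twist": [0,0,0]},{"gripper": -0.8,"translation": [0,0,0],"twist": [0,0,0]}]}}

```text
time_s: 15.05
position: [0.6364, -0.0561, 0.1632]
orientation: [-0.0, 0.987, 0.161, -0.001]
ft_force: [0.2, 0.1, 1.1]
width: 0.9
grasp_force: 0.0
```

>>> {"method": "arm_command", "body": {"squeeze": 15, "series": [{"gripper": 0.4,"translation": [0,0,0],"twist": [0,0,0]},{"gripper": 1,"translation": [0,0,0],"twist": [0,0,0]},{"gripper": 1,"translation": [0,0,0],"twist": [0,0,0]},{"gripper": 1,"translation": [0,0,0],"twist": [0,0,0]},{"gripper": 1,"translation": [0,0,0],"twist": [0,0,0]},{"gripper": 1,"translation": [0,0,0],"twist": [0,0,0]},{"gripper": 1,"translation": [0,0,0],"twist": [0,0,0]},{"gripper": 1,"translation": [0,0,0],"twist": [0,0,0]}]}}

```text
time_s: 16.05
position: [0.6368, -0.054, 0.1649]
orientation: [-0.001, 0.987, 0.162, -0.001]
ft_force: [-3.1, 5.1, 0.5]
width: 0.129
grasp_force: 15.0
```

Run:
```python
from h import *
o=env.observe();print(o)
```

```text
{'time_s': 16.05, 'q': array([ 0.33949758,  0.43904048, -0.41659279,  1.61957241,  0.18965727,
        1.12480664, -1.37029808]), 'dq': array([-0.00099841, -0.00154548, -0.00210197,  0.00105253,  0.00070109,
        0.00265735,  0.00105091]), 'effort': array([ 3.14581834e+00, -6.70270300e+01, -2.93897822e+00, -3.81892920e+01,
        1.57959681e+00, -9.16140340e-01, -5.08138072e-02]), 'position': array([ 0.6368108 , -0.05395354,  0.16488064]), 'orientation': array([-1.04744398e-03,  9.86841048e-01,  1.61689092e-01, -5.35009063e-04]), 'ft_force': array([-3.0985994 ,  5.05341367,  0.49720298]), 'moment': array([0.96914341, 0.57001562, 0.0233314 ]), 'grasp_force': 15.003419369459152, 'width': 0.12917240648395653}
```

```bash
cat > ang.py <<'E'
from geo import *
n=np.array([-.3165,.9486]);u=np.array([.9486,.3165]);hp=np.array([.637,-.0535])
H=hp+.195*n
def lidc(p): return -(p[:,:2]-H)@n,(p[:,:2]-H)@u,p[:,2]-.07
def report(nm,z):
    C=colour(z["im"],z["W"],z["d"])
    for k in["red","yellow"]:
        p=z["W"][C[k]]
        if len(p)<4:continue
        a,b,h=lidc(p);r=np.hypot(a,h);t=np.arctan2(h,a)
        ok=(b>.06)&(b<.15)&(r<.25);a,b,h,r,t=[v[ok] for v in(a,b,h,r,t)]
        print(nm,k,"u",np.percentile(b,[5,50,95]))
        for lo in np.arange(.02,.24,.02):
            s=(r>=lo)&(r<lo+.02)
            if s.sum()>3:print("  r%.2f n%d"%(lo,s.sum()),"theta",np.percentile(t[s],[10,50,90]),"u",np.median(b[s]))
if __name__=="__main__":
    for nm in["scene","side","wrist"]: report(nm,np.load(nm+".npz"))
E
python3 ang.py
```

```text
scene red u [0.1144 0.1221 0.1292]
  r0.20 n57 theta [0.7098 0.7415 0.7809] u 0.12267430250634856
  r0.22 n25 theta [0.7157 0.7509 0.7792] u 0.12036337087948391
scene yellow u [0.0905 0.1    0.109 ]
  r0.18 n44 theta [0.0237 0.0375 0.0483] u 0.10036328757578619
  r0.20 n6 theta [0.0297 0.0391 0.0452] u 0.09634780114369923
side red u [0.1111 0.1134 0.1252]
  r0.02 n8 theta [0.8044 0.9028 0.963 ] u 0.11286861891277558
  r0.04 n14 theta [0.7628 0.8472 0.9163] u 0.11266569738667015
  r0.06 n16 theta [0.7693 0.8266 0.8907] u 0.11265979140939172
  r0.08 n21 theta [0.7463 0.7901 0.8438] u 0.11270537845938056
  r0.10 n17 theta [0.7424 0.7789 0.8202] u 0.11305880489774005
  r0.12 n19 theta [0.743  0.7782 0.8019] u 0.1134115804628189
  r0.14 n22 theta [0.7358 0.759  0.7948] u 0.1134562921159165
  r0.16 n21 theta [0.7356 0.7589 0.7843] u 0.11377051996950716
  r0.18 n20 theta [0.7359 0.7595 0.781 ] u 0.1137117354213726
  r0.20 n58 theta [0.7182 0.7479 0.7871] u 0.11243161531810808
  r0.22 n34 theta [0.7258 0.7571 0.7825] u 0.12114801310626447
side yellow u [0.09   0.1012 0.1114]
  r0.18 n32 theta [0.0377 0.0445 0.0503] u 0.10120752558403631
  r0.20 n4 theta [0.0389 0.0471 0.0498] u 0.09799473263990406
wrist yellow u [0.0898 0.0906 0.0916]
  r0.18 n73 theta [0.0472 0.0525 0.0572] u 0.09058440394270852
  r0.20 n20 theta [0.0365 0.0523 0.0572] u 0.09077078497472829
```

>>> {"method": "arm_command", "body": {"squeeze": 45, "series": [{"gripper": 1,"translation": [0,0,0],"twist": [0,0,0]},{"gripper": 1,"translation": [0,-0.17,-0.34],"twist": [-0.25,0,0]},{"gripper": 1,"translation": [0,-0.17,-0.34],"twist": [-0.25,0,0]},{"gripper": 1,"translation": [0,-0.17,-0.34],"twist": [-0.25,0,0]},{"gripper": 1,"translation": [0,-0.17,-0.34],"twist": [-0.25,0,0]},{"gripper": 1,"translation": [0,0,0],"twist": [0,0,0]}]}}

```text
time_s: 16.8
position: [0.6319, -0.0397, 0.1911]
orientation: [0.068, 0.984, 0.162, 0.011]
ft_force: [-1.1, 6.4, -7.5]
width: 0.126
grasp_force: 45.0
```

>>> {"method": "arm_command", "body": {"series": [{"gripper": 1,"translation": [0,-0.35,-0.67],"twist": [-0.5,0,0]},{"gripper": 1,"translation": [0,-0.35,-0.67],"twist": [-0.5,0,0]},{"gripper": 1,"translation": [0,-0.35,-0.67],"twist": [-0.5,0,0]},{"gripper": 1,"translation": [0,0,0],"twist": [0,0,0]}]}}

```text
time_s: 17.3
position: [0.6225, -0.0124, 0.2257]
orientation: [0.171, 0.972, 0.16, 0.027]
ft_force: [-1.5, 4.7, -11.0]
width: 0.121
grasp_force: 45.0
```

```bash
cat > st.py <<'E'
from ang import *
o=env.observe();q=o["orientation"];R=Ro.from_quat(np.r_[q[1:],q[0]]).as_matrix();p=np.array(o["position"])
g=p+.051*R[:,2];a,b,h=lidc(g[None]);tilt=np.arctan2(-R[:2,2]@n,-R[2,2])
r=np.hypot(.195,.044);print(o["time_s"],"grasp a,b,h",a,b,h,"r",np.hypot(a,h)-r,"theta",np.arctan2(h,a)-np.arctan2(.044,.195),"tilt",tilt,o["ft_force"],o["q"],o["grasp_force"])
E
python3 st.py
```

```text
17.3 grasp a,b,h [0.1688] [-0.0007] [0.1077] r [0.0003] theta [0.3463] tilt 0.3477861940293567 [ -1.4971   4.6559 -11.0369] [ 0.1017  0.3112 -0.3847  1.6901  0.5016  1.1885 -1.7066] 44.992086601560004
```

>>> {"method": "arm_command", "body": {"series": [{"gripper": 1,"translation": [0,-0.35,-0.67],"twist": [-0.5,0,0]},{"gripper": 1,"translation": [0,-0.35,-0.67],"twist": [-0.5,0,0]},{"gripper": 1,"translation": [0,-0.35,-0.67],"twist": [-0.5,0,0]},{"gripper": 1,"translation": [0,-0.35,-0.67],"twist": [-0.5,0,0]},{"gripper": 1,"translation": [0,-0.17,-0.34],"twist": [-0.25,0,0]},{"gripper": 1,"translation": [0,0,0],"twist": [0,0,0]}]}}

```text
time_s: 18.05
position: [0.605, 0.0387, 0.2637]
orientation: [0.32, 0.934, 0.153, 0.051]
ft_force: [-4.0, 3.7, -15.0]
width: 0.124
grasp_force: 45.0
```

```bash
cat > look2.py <<'E'
import sys
from ang import *
ims=[]
for nm in["scene","side"]:
    im,d,c=grab(nm);z=dict(im=im,W=world(d,c),d=d);report(nm,z)
    q=H+.195*.73*-n+.118*u;x,y=map(int,proj([*q,.07+.195*.68],c));x=np.clip(x,40,600);y=np.clip(y,40,440)
    ims.append(cv2.resize(im[y-40:y+40,x-40:x+40],(400,400),interpolation=2))
save(np.hstack(ims),sys.argv[1])
E
python3 st.py; python3 look2.py l1.png
```

```text
18.05 grasp a,b,h [0.1287] [-0.0013] [0.1534] r [0.0004] theta [0.6509] tilt 0.660408485833821 [ -4.0241   3.7165 -15.0291] [-0.1182  0.3018 -0.3941  1.7192  0.7812  1.3705 -2.0042] 44.98790579556953
scene red u [0.1143 0.1221 0.1293]
  r0.20 n56 theta [0.7104 0.7449 0.7816] u 0.12220075375393781
  r0.22 n26 theta [0.7168 0.7449 0.7819] u 0.12202883044740387
scene yellow u [0.0895 0.0989 0.108 ]
  r0.18 n12 theta [0.6703 0.6769 0.6843] u 0.09975280574076742
  r0.20 n8 theta [0.6696 0.6767 0.6821] u 0.09793823069877543
side red u [0.1108 0.1136 0.1259]
  r0.08 n6 theta [0.8226 0.8441 0.8669] u 0.11359448061350186
  r0.10 n6 theta [0.7946 0.8086 0.8212] u 0.1123468035613862
  r0.12 n7 theta [0.7629 0.7815 0.8006] u 0.112826995694448
  r0.14 n16 theta [0.748  0.7749 0.7954] u 0.11321583153892165
  r0.16 n19 theta [0.7355 0.7614 0.785 ] u 0.11332817365644872
  r0.18 n17 theta [0.7378 0.7577 0.782 ] u 0.11389665397381502
  r0.20 n54 theta [0.7217 0.7484 0.7845] u 0.11215711166465248
  r0.22 n37 theta [0.7185 0.7552 0.7826] u 0.11976610968269312
side yellow u [0.1031 0.1056 0.1091]
  r0.20 n5 theta [0.6741 0.6843 0.688 ] u 0.10675678223503458
```

View pics/l1.png

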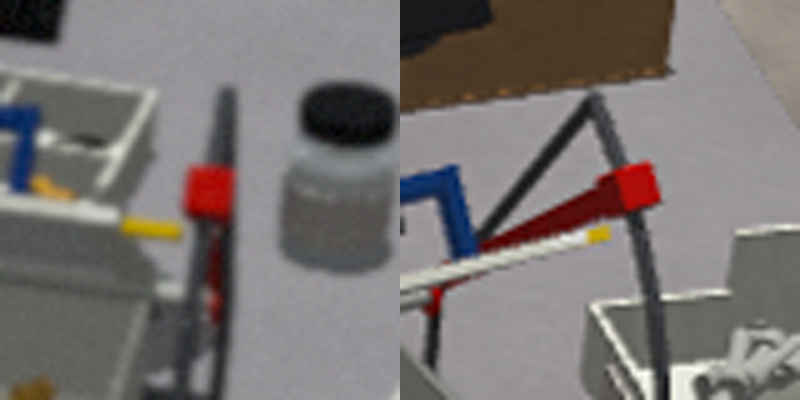

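>>> {"method": "arm_command", "body": {"series": [{"gripper": 1,"translation": [0,-0.17,-0.34],"twist": [-0.25,0,0]},{"gripper": 1,"translation": [0,-0.17,-0.34],"twist": [-0.25,0,0]},{"gripper": 1,"translation": [0,0,0],"twist": [0,0,0]},{"gripper": 1,"translation": [0,0,0],"twist": [0,0,0]}]}}

```text
time_s: 18.65
position: [0.6007, 0.051, 0.2697]
orientation: [0.352, 0.922, 0.151, 0.056]
ft_force: [-5.1, 3.4, -15.9]
width: 0.125
grasp_force: 45.0
```

```bash
python3 st.py; python3 look2.py l2.png
```

```text
18.65 grasp a,b,h [0.1183] [-0.0014] [0.1616] r [0.0004] theta [0.7169] tilt 0.72909979495696 [ -5.1399   3.4339 -15.9056] [-0.1656  0.3136 -0.3975  1.721   0.8354  1.4231 -2.062 ] 44.98890336602926
scene red u [0.115  0.1225 0.1292]
  r0.20 n59 theta [0.7106 0.7465 0.7828] u 0.12272971556016544
  r0.22 n19 theta [0.7093 0.7563 0.7802] u 0.12234556473686306
scene yellow u [0.089  0.0952 0.1056]
  r0.18 n17 theta [0.732  0.7383 0.7474] u 0.09521245443149932
  r0.20 n7 theta [0.7331 0.7447 0.7486] u 0.09526204485502862
side red u [0.1106 0.1138 0.1264]
  r0.04 n8 theta [0.7656 0.8137 0.8594] u 0.11181987051002817
  r0.06 n10 theta [0.7486 0.7767 0.8124] u 0.11269454436008156
  r0.08 n12 theta [0.7389 0.7648 0.7985] u 0.11336220769873269
  r0.10 n9 theta [0.7368 0.7541 0.7772] u 0.11311418554475318
  r0.12 n7 theta [0.7397 0.754  0.7651] u 0.11393036743241614
  r0.14 n10 theta [0.7278 0.7442 0.7572] u 0.11383233346287977
  r0.16 n5 theta [0.7297 0.7348 0.7406] u 0.1148298805151057
  r0.20 n43 theta [0.7215 0.7488 0.7773] u 0.11319444291369644
  r0.22 n42 theta [0.718  0.7534 0.7856] u 0.11920978613953104
side yellow u [0.091  0.1023 0.1093]
  r0.20 n11 theta [0.7329 0.7431 0.7535] u 0.10340018808480025
```

View pics/l2.png

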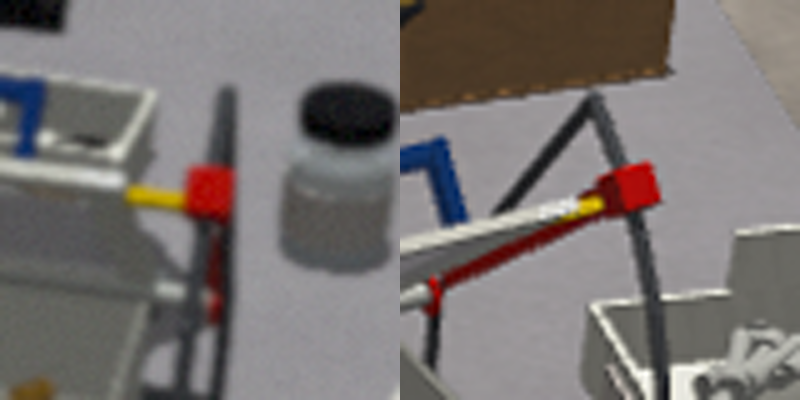

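```bash
cat > fit.py <<'E'
from ang import *
def cen(im,lo,hi,near,vmin):
    h=cv2.cvtColor(im,cv2.COLOR_RGB2HSV).astype(int);Hh=(h[...,0]+90)%180
    m=((Hh>=lo+90)&(Hh<=hi+90)&(h[...,1]>140)&(h[...,2]>vmin)).astype(np.uint8)
    k,lab,st,ce=cv2.connectedComponentsWithStats(m)
    j=min([i for i in range(1,k) if st[i,4]>8],key=lambda i:np.hypot(*(ce[i]-near)));return ce[j],st[j]
def pt(th,r,c,uu): a=r*np.cos(th)-c*np.sin(th);return [*(H-a*n+uu*u),.07+r*np.sin(th)+c*np.cos(th)]
for nm,v in[("scene",120),("side",150)]:
    im,d,c=grab(nm)
    for k,lo,hi,r,u0,vm in[("clip",-6,6,.21,.122,v),("pointer",20,34,.195,.102,120)]:
        ce,st=cen(im,lo,hi,np.array(proj(pt(.73,r,.005,u0),c)),vm)
        for rr in[r-.005,r,r+.005]:
            s=least_squares(lambda q:np.array(proj(pt(q[0],rr,.005,q[1]),c))-ce,[.73,u0],x_scale=[.1,.1]).x
            print(nm,k,ce,st,rr,"theta %.4f u %.4f"%tuple(s))
E
python3 fit.py
```

```text
scene clip [424.7848 209.3671] [420 205  10  10  79] 0.205 theta 0.7448 u 0.1211
scene clip [424.7848 209.3671] [420 205  10  10  79] 0.21 theta 0.7388 u 0.1216
scene clip [424.7848 209.3671] [420 205  10  10  79] 0.215 theta 0.7331 u 0.1221
scene pointer [413.1842 211.0789] [408 209  12   5  38] 0.19 theta 0.7281 u 0.0968
scene pointer [413.1842 211.0789] [408 209  12   5  38] 0.195 theta 0.7223 u 0.0974
scene pointer [413.1842 211.0789] [408 209  12   5  38] 0.2 theta 0.7167 u 0.0979
side clip [398.2    166.4545] [394 162   9  10  55] 0.205 theta 0.7424 u 0.1309
side clip [398.2    166.4545] [394 162   9  10  55] 0.21 theta 0.7391 u 0.1278
side clip [398.2    166.4545] [394 162   9  10  55] 0.215 theta 0.7359 u 0.1247
side pointer [387.9474 171.0526] [383 169   9   5  19] 0.19 theta 0.7274 u 0.1110
side pointer [387.9474 171.0526] [383 169   9   5  19] 0.195 theta 0.7244 u 0.1080
side pointer [387.9474 171.0526] [383 169   9   5  19] 0.2 theta 0.7215 u 0.1051
```

>>> {"method": "arm_command", "body": {"series": [{"gripper": 1,"translation": [0,-0.07,-0.14],"twist": [-0.1,0,0]},{"gripper": 1,"translation": [0,0,0],"twist": [0,0,0]},{"gripper": 1,"translation": [0,0,0],"twist": [0,0,0]}]}}

```text
time_s: 19.23
position: [0.5998, 0.0537, 0.2708]
orientation: [0.359, 0.92, 0.15, 0.057]
ft_force: [-3.3, 3.4, -16.0]
width: 0.122
grasp_force: 45.0
```

```bash
python3 st.py; python3 fit.py | grep -E " 0.21 | 0.195 "; python3 look2.py l3.png|grep -E "yell|r0.20"
```

```text
19.225 grasp a,b,h [0.116] [-0.0014] [0.1633] r [0.0004] theta [0.7309] tilt 0.7430329366661939 [ -3.3202   3.4406 -15.9827] [-0.1753  0.3165 -0.3983  1.7211  0.846   1.4344 -2.0733] 44.98908402398229
scene clip [424.7215 209.3671] [420 205  10  10  79] 0.21 theta 0.7387 u 0.1215
scene pointer [413.4167 209.7778] [408 208  12   5  36] 0.195 theta 0.7367 u 0.0974
side clip [398.2    166.4545] [394 162   9  10  55] 0.21 theta 0.7391 u 0.1278
side pointer [387.5625 170.125 ] [383 168   9   5  16] 0.195 theta 0.7360 u 0.1078
  r0.20 n66 theta [0.7089 0.7436 0.783 ] u 0.12227418822958643
scene yellow u [0.0886 0.0968 0.1053]
  r0.20 n13 theta [0.7465 0.7568 0.7613] u 0.09746054310801752
  r0.20 n49 theta [0.7222 0.751  0.7877] u 0.113274799444088
side yellow u [0.0934 0.1026 0.1088]
  r0.20 n11 theta [0.7468 0.7528 0.7641] u 0.10261579711939595
```

View pics/l3.png

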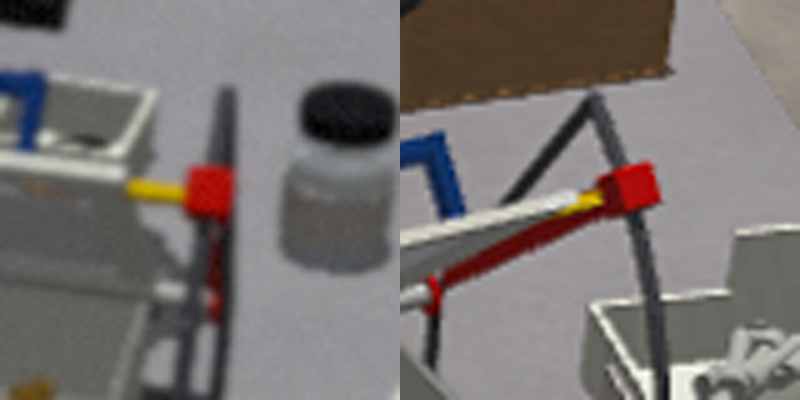

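The pointer at (185,193) is level with the clip centre at (210,193). The fitted angles are 0.736 and 0.739 rad, the marker hasn't moved, and the arm is steady.

```bash
python3 -c "
from bench import env
print(env.sign_off())"
```

```text
the job is handed in; nothing more can be done
None
```

I handed the job in with the brass spacer standing upright and released in the blue bin, and the lid held by its handle with the pointer about 0.002 rad from the red marker (0.736 and 0.739 rad by camera fit); the marker did not move.

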